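Load the ventilator's batteries and hold the bay cover over its screw holes

ROBOT

A 6-joint arm with a two-finger parallel gripper is mounted at the origin on the work surface. World frame = base frame: x ahead of the robot, y to its left, z up, the work surface at z = 0. Lengths are in mm, angles in rad, forces in N, time in s.
With the tool pointing down it reaches from about 325 to 925 mm from the base axis. Payload 3.1 kg.
Tool frame: the origin (TCP) lies at the very end of the fingers, on their centre line; the grasp point (between the pads) lies 19 mm behind it; z points along the fingers, y is the line along which they close (so a half turn about z gives the same grasp; the last joint's range is limited). The gripper opens to 85 mm and grips with 20 to 120 N. Pads are 22 mm wide; open, the fingers measure 114 mm over their backs; the gripper's body (76 mm by 85 mm) begins 54 mm behind the grasp point. The pads swing forward as they close: fully open they stand 13 mm farther back than shut.
Start: joints at [0.995, 0.217, 1.613, -0, 1.311, -0.112], TCP at [279.578, 558.995, 231.3] pointing down, gripper open.
Joint ranges: [-2.75, 2.75], [-0.78, 2.1], [0.31, 2.55], [-1.13, 4.27], [0.13, 2.63], [-2.58, 2.58]. Speed limits (rad/s): [2.79, 2.79, 3.14, 3.14, 3.14, 3.14].

INTERFACE

Orientations are given as [roll, pitch, yaw] about the fixed x, y, z axes, in that order (R = Rz(yaw) Ry(pitch) Rx(roll)).
In Python, from station import * gives the robot as it stands.
- The arm moves only by the tool drive_tool, never from a script. Its argument "increments" is text: rows parted by semicolons, each of 7 numbers parted by spaces: the shift along the tool's x, y, z in cm, then the turn, a rotation vector about the tool's x, y, z in rad, then the finger opening in cm, from 0 to 8.54. In form: tx ty tz rx ry rz hand; .... A call has 1 to 5 rows; each row is the pose to reach, as a shift and turn from the pose commanded when the call began, along the tool's axes at that moment; what a row does not reach only later rows make up. A row lasts 1/10 s, in which the tool goes at most 50 mm and 8.59 degrees, less where a joint would pass 70% of its speed; a pose out of reach is approached as far as the arm can. A call with a gripper value outside its range is refused whole. The fingers move at their own pace and stop on an object; the grip force is fixed at half the most. Time passes only in rows, so rows that repeat a pose let the fingers close. It gives the time, the measured TCP pose, the force, the opening and the grip force at its end, in the units of the state.
- observe(): the state, without advancing time (a new reading comes with each control period).
- snapshot(name): name is "side" or "top" or "wrist"; returns the picture (384x512x3 uint8, blue, green, red); there is no depth.
- calibration(name): a dict with "fx", "fy", "cx", "cy" (pixels), "R" (3x3) and "t" (3): a world point X has camera coordinates R X + t. Camera axes: x right, y down, z forward; pixel columns grow to the right and rows downward; lengths in mm; the calibration is good to about 2 mm. The wrist camera is an equidistant fisheye: a pixel r from the principal point sees the ray r / f radians off the axis. A picture is of the moment at which its call begins: read the wrist's pose just before it. calibration takes no time and is no camera call; for the wrist camera it gives the pose at the moment of the call.
- finish_job(): hands the job in; it is judged then, once.
The state is a dict: "t": time; "qpos": joint angles; "joint_velocities": joint speeds; "joint_efforts": joint torques, N m; "tool_pos": TCP position; "tool_rot": TCP orientation; "ft_force": force on the tool from outside, world axes, zero at the start; "torque": the same for the moment, N m; "gripper_width": finger opening in mm; "grasp_force": force on a finger pad.
Only numpy, scipy, OpenCV 4.12 (cv2) and the standard library are available. Lean on these libraries where they do the work, as an engineer would, in place of code of your own. Each camera call takes 0.05 s, during which the arm holds its last target. There are 200 camera calls.

TASK

Lower the two battery packs upright and side by side into the two pockets of the ventilator's battery bay without dropping them, then pick up the bay's cover by its handle and hold it level and still about a centimetre above the rim, right way round, with all four of its holes lined up over the threaded holes so that a colleague can start the screws. Keep the cover off the ventilator so the gasket is not rubbed, and leave everything else on the counter alone. Finish while still holding the cover there: do not put it down or let go.

Things in the scene. Friction and masses are not known exactly. Their poses are not given: they have to be found in the camera images.
- vent: Fixed light-grey transport ventilator lying face down, 168 mm wide, back face (rim) 95 mm above the counter, open battery bay in it. Origin: counter level under the bay's centre; x towards fan grille and carry handle, z up. Body x -90 to 165 (handle 205), y +-84 mm. Bay 124 (x) x 104 (y), floor 42 mm below the rim with two pockets side by side in y. A rubber gasket bead round the bay stands 1.5 mm proud.
- cover: Loose light-grey cover plate of the bay, 164 (x) x 144 (y) x 5 mm, 0.24 kg, right way up on the counter beside the ventilator, within 0.45 rad of its right way round. Origin: centre of underside; axes as the ventilator's once fitted. Four 10 mm holes. In the middle a black bow handle along y: crossbar 14 mm wide (x), 92 mm long, 25 to 41 mm above the underside, open gap below it between two end posts.
- mat: Fixed: grey bench mat, 170 x 190 x 3 mm, flat on the counter on the other side of the ventilator. Origin: centre of its underside.
- seat_1 (a point): Centre of the floor of the pocket on the bay's -y side, 45 mm above the counter, 50 mm below the rim. Pocket 62 (x) x 44 (y) mm, 8 mm deep below the bay floor; the pockets' centres are 52 mm apart in y. Axes as the ventilator's.
- seat_2 (a point): Centre of the floor of the like pocket on the bay's +y side, 45 mm above the counter. Axes as the ventilator's.
- pack_1: Loose dark battery pack, 56 (x) x 38 (y) x 42 mm high, 0.17 kg, standing on the mat, label up. Origin: centre of underside. Both are alike and fit either pocket, either way round, 3 mm play all round. Seated, its top is 8 mm below the rim, with 34 mm from each x end to the bay wall for fingers; fingertips must stay over 8 mm above its underside to clear the bay floor.
- pack_2: Loose dark battery pack, 56 (x) x 38 (y) x 42 mm high, 0.17 kg, standing on the mat, label up. Origin: centre of underside. Both are alike and fit either pocket, either way round, 3 mm play all round. Seated, its top is 8 mm below the rim, with 34 mm from each x end to the bay wall for fingers; fingertips must stay over 8 mm above its underside to clear the bay floor.
- cover_hole_a (a point): Centre of the cover's 10 mm hole A at its underside, at cover (x, y) mm = (-72, -62).
- bay_hole_a (a point): Mouth of threaded hole A (5 mm, brass insert) in the rim, 95 mm above the counter, at ventilator (x, y) mm = (-72, -62). Cover hole A belongs over it.
- cover_hole_b (a point): Centre of the cover's 10 mm hole B at its underside, at cover (x, y) mm = (-72, 62).
- bay_hole_b (a point): Mouth of threaded hole B (5 mm, brass insert) in the rim, 95 mm above the counter, at ventilator (x, y) mm = (-72, 62). Cover hole B belongs over it.
- cover_hole_c (a point): Centre of the cover's 10 mm hole C at its underside, at cover (x, y) mm = (72, 62).
- bay_hole_c (a point): Mouth of threaded hole C (5 mm, brass insert) in the rim, 95 mm above the counter, at ventilator (x, y) mm = (72, 62). Cover hole C belongs over it.
- cover_hole_d (a point): Centre of the cover's 10 mm hole D at its underside, at cover (x, y) mm = (72, -30), set in from the corner, so the cover fits one way round only.
- bay_hole_d (a point): Mouth of threaded hole D (5 mm, brass insert) in the rim, 95 mm above the counter, at ventilator (x, y) mm = (72, -30), set in from the corner, so the cover fits one way round only. Cover hole D belongs over it.
- capno: Bystander, loose, stays where it is: grey capnography sensor, 52 x 34 x 30 mm, beside the far right end of the ventilator. Origin: centre of its underside.
- bone_drill: Bystander, loose, stays where it is: yellow pistol-shaped bone drill lying on its side, about 140 x 130 x 45 mm, on the far right (origin under the barrel).
- laryngoscope: Bystander, loose, stays where it is: chrome laryngoscope handle, 126 mm long, 28 mm thick, lying along y on the far left. Origin: centre of its underside.
- airway: Bystander, loose, stays where it is: purple plastic airway, about 80 x 55 mm, 16 mm high, on the left side. Origin: at the flange end, underside.
- catheter_mount: Bystander, loose, stays where it is: clear plastic catheter mount, 110 mm long, 30 mm high, lying beside the far left end of the ventilator. Origin: centre of its underside.
- driver: Bystander, loose, stays where it is: screwdriver, 170 mm long, with a black handle, lying on the right side. Origin: centre of its underside.
- screw_dish: Bystander, loose, stays where it is: steel dish with the cover's screws, 72 mm across, 16 mm high, on the left side. Origin: centre of its underside.
Not all that is in view belongs to the job. There is more than one size of the cover; the one meant has the size given above.

How it is judged (in metres and radians):
On the way, in this order (a step that is already met when the one before it is completed fails the run):
1. both battery packs stand fully down in the bay's two pockets, let go ((horizontal distance between pack_1 and seat_1 below 0.0065 m or horizontal distance between pack_1 and seat_2 below 0.0065 m) and z of each of pack_1, pack_2 in the frame of vent below 0.048 m and angle between each of pack_1, pack_2's own z axis and vertical below 0.08 rad and linear speed of each of pack_1, pack_2 below 0.02 m/s and (horizontal distance between pack_2 and seat_1 below 0.0065 m or horizontal distance between pack_2 and seat_2 below 0.0065 m) and contact force between each of pack_1, pack_2 and the fingers below 0.05 N), for 0.2 s.
2. the cover hovers level over the bay, its holes over the threaded holes, held by the fingers alone (horizontal distance between cover_hole_a and bay_hole_a below 0.004 m and horizontal distance between cover_hole_b and bay_hole_b below 0.004 m and horizontal distance between cover_hole_c and bay_hole_c below 0.004 m and horizontal distance between cover_hole_d and bay_hole_d below 0.004 m and z of cover_hole_a in the frame of vent between 0.099 and 0.113 m and z of cover_hole_b in the frame of vent between 0.099 and 0.113 m and z of cover_hole_c in the frame of vent between 0.099 and 0.113 m and z of cover_hole_d in the frame of vent between 0.099 and 0.113 m and angle between cover's own z axis and vertical below 0.1 rad and linear speed of cover below 0.02 m/s and contact force between cover and vent below 0.2 N and contact force between cover and pack_1 below 0.2 N and contact force between cover and pack_2 below 0.2 N and contact force between cover and the fingers above 1 N), for 0.3 s.
At the end, for the whole second after the job is handed in: Both packs rest upright, fully down in the two pockets (within 3 mm of the floor). The cover, held by the fingers alone, is still and touches neither ventilator nor packs; each hole is within 4 mm horizontally of its threaded hole and 4 to 18 mm above the rim (all of step 2 and (horizontal distance between pack_1 and seat_1 below 0.0065 m or horizontal distance between pack_1 and seat_2 below 0.0065 m) and z of each of pack_1, pack_2 in the frame of vent below 0.048 m and angle between each of pack_1, pack_2's own z axis and vertical below 0.08 rad and linear speed of each of pack_1, pack_2 below 0.02 m/s and (horizontal distance between pack_2 and seat_1 below 0.0065 m or horizontal distance between pack_2 and seat_2 below 0.0065 m)); the arm keeps its last pose, push and grip.
It fails at once if something else on the counter is moved by more than 25 mm (distance of any of capno, bone_drill, laryngoscope, airway, catheter_mount, driver, screw_dish from where it was at the start of the episode above 0.025 m).
It fails at once if the cover touches the ventilator, rubbing the gasket (contact force between cover and vent above 1 N).
It fails at once if a battery pack or the cover is dropped or knocked away (faster than 0.6 m/s while not in the fingers) ((contact force between pack_1 and the fingers below 0.05 N and linear speed of pack_1 above 0.6 m/s) or (contact force between pack_2 and the fingers below 0.05 N and linear speed of pack_2 above 0.6 m/s) or (contact force between cover and the fingers below 0.05 N and linear speed of cover above 0.6 m/s)).
It also fails if it takes over 72 s, if anything falls off the work surface, if the arm or the gripper's body presses on something with over 40 N, if the wrist force passes 120 N, or if a joint passes its speed limit or range.

## Working session

There is one attempt and no reset: what is moved stays moved. The work goes in short steps, Python scripts to look and compute and a tool call to move; the robot and the scene stay as the last step left them, time stands still between calls to the robot, and variables do not carry over. Pictures are saved under pics/ and viewed, at most 10 in all, crops included, and the job is handed in when it is done.

Besides the shell and the picture viewer there is one more tool, called after ">>>" in YAML: its name, and indented under it one key for each argument. drive_tool: Moves the arm, as the interface text tells. Its arguments: {"type":"object","properties":{"increments":{"type":"string"}},"required":["increments"]}

```bash
mkdir -p pics; python3 - <<'E'
from station import *
import cv2
for n in("top","side"):
    c=calibration(n);print(n,c)
    im=snapshot(n);cv2.imwrite(f"pics/{n}0.png",cv2.resize(im,(800,600),interpolation=cv2.INTER_CUBIC));cv2.imwrite(f"pics/{n}0raw.png",im)
print(observe())
E
```

```text
top {'fx': 484.46907052580565, 'fy': 484.46907052580565, 'cx': 252.09046958242453, 'cy': 185.62010560107976, 'R': array([[ 0.02213584, -0.99975315, -0.00190925],
       [-0.99073215, -0.02168003, -0.13408868],
       [ 0.13401419,  0.00485972, -0.9909675 ]]), 't': array([   5.29806505,  482.57967971, 1435.00198919])}
side {'fx': 357.05972040617524, 'fy': 357.05972040617524, 'cx': 253.66472979632468, 'cy': 192.5018013267749, 'R': array([[-0.79279017, -0.60947717,  0.00461804],
       [-0.30925561,  0.39571857, -0.86473567],
       [ 0.52520921, -0.68698209, -0.50220603]]), 't': array([382.55423822, 214.23792474, 922.50268203])}
{'t': 0.1, 'qpos': array([ 9.94792773e-01,  2.17727980e-01,  1.61480110e+00, -4.36566778e-06,
        1.31132768e+00, -1.12211174e-01]), 'joint_velocities': array([-0.00020467, -0.00057411, -0.00187283,  0.00118293, -0.00239697,
       -0.00104307]), 'joint_efforts': array([-3.90918567e-04, -3.98075044e+01, -3.04968166e+01, -2.89526515e-04,
        4.22102865e-03,  1.80588643e-05]), 'tool_pos': array([279.16253618, 558.34460226, 230.05398795]), 'tool_rot': array([-3.13934231e+00, -2.49334998e-04,  2.67780112e+00]), 'ft_force': array([-0.39976952,  0.18433065,  0.31045189]), 'torque': array([0.00899296, 0.01562519, 0.02782212]), 'grasp_force': 0.0, 'gripper_width': 85.51487175784054}
```

View pics/top0.png

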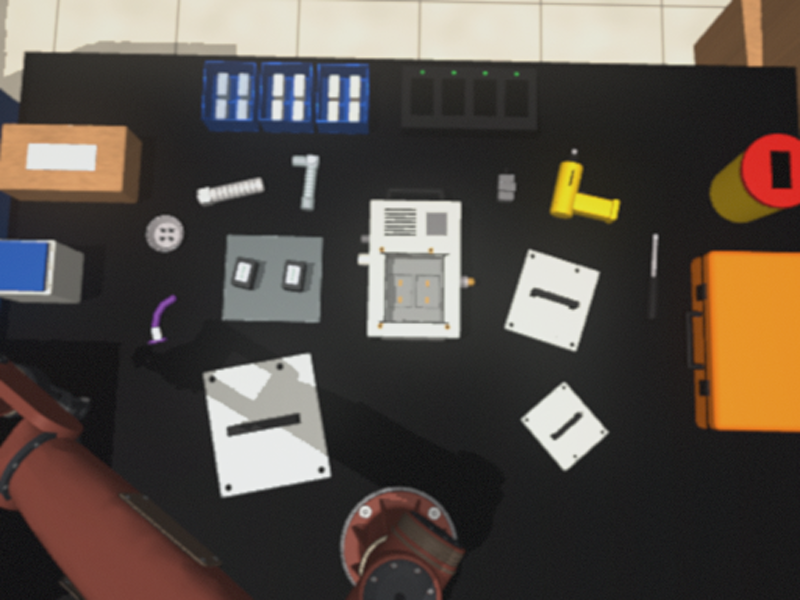

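Top view, in 800x600 pixels. The vent is at (415,270) with orange inserts at (381,250), (431,250), (380,325) and (447,326). The mat is at (273,278) with packs at (245,272) and (296,276).

Cover candidates are A (552,300), B (265,425, large, on the robot's left) and C (565,427, small). I'll measure their sizes and take a close crop.

```bash
cat > h.py <<'E'
import numpy as np, cv2
from station import *
def world(n,px,z,c=None):
    c=c or calibration(n); R=np.array(c['R']);t=np.array(c['t'])
    px=np.atleast_2d(np.array(px,float)); z=np.broadcast_to(z,(len(px),))
    u=(px-[c['cx'],c['cy']])/[c['fx'],c['fy']]
    if n=="wrist":
        r=np.linalg.norm(u,axis=1,keepdims=True)
        d=np.c_[u/np.maximum(r,1e-9)*np.sin(r),np.cos(r)]
    else: d=np.c_[u,np.ones(len(u))]
    d=d@R; o=-R.T@t
    return o+d*((z-o[2])/d[:,2])[:,None]
E
python3 - <<'E'
from h import *
im=cv2.imread("pics/top0raw.png"); g=cv2.cvtColor(im,cv2.COLOR_BGR2GRAY)
c=calibration("top")
_,b=cv2.threshold(g,130,255,0)
for k in cv2.findContours(b,0,2)[0]:
    if cv2.contourArea(k)<800: continue
    r=cv2.minAreaRect(k); p=np.array(r[0])*1.5625
    w=world("top",cv2.boxPoints(r),5,c)
    print(p.round(),"size",np.linalg.norm(w[1]-w[0]).round(),np.linalg.norm(w[2]-w[1]).round(),"ctr",w.mean(0).round())
def crop(x0,y0,w,h,s): return cv2.resize(im[y0:y0+h,x0:x0+w],None,fx=s,fy=s,interpolation=cv2.INTER_CUBIC)
a=crop(320,155,66,75,6);v=crop(230,150,66,75,6)
cv2.imwrite("pics/c1.png",np.hstack([v,a]))
E
```

```text
[564. 426.] size 115.0 130.0 ctr [ 230. -318.    5.]
[265. 424.] size 216.0 245.0 ctr [220. 259.   5.]
[754. 340.] size 177.0 346.0 ctr [ 406. -690.    5.]
[552. 300.] size 169.0 149.0 ctr [ 474. -295.    5.]
[272. 278.] size 168.0 187.0 ctr [506. 258.   5.]
[415. 269.] size 229.0 276.0 ctr [531. -24.   5.]
[ 62. 157.] size 252.0 134.0 ctr [743. 695.   5.]
[365.  49.] size 215.0 1520.0 ctr [987.  88.   5.]
```

View pics/c1.png

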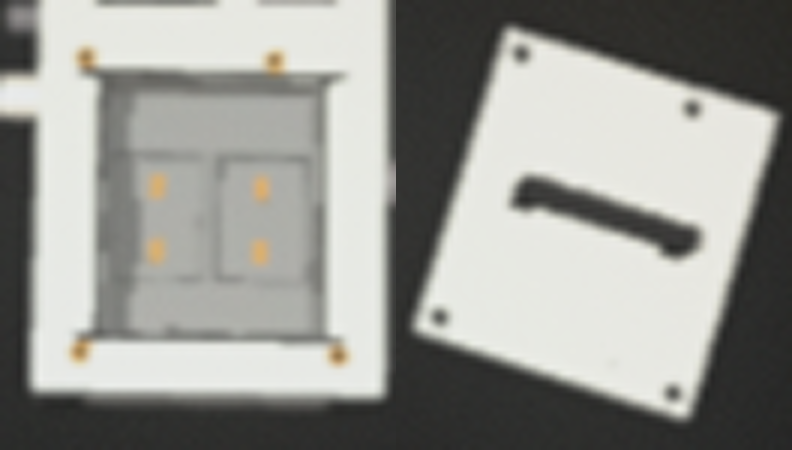

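Cover A measures about 169x149 mm, matching the 164x144 mm given, and it has the inset hole D. Its holes in the crop are at (520,53), (692,108), (440,317) and (673,393). The vent inserts are at (86,58), (274,62), (80,351) and (338,355). Next I fit the poses.

```bash
cat >> h.py <<'E'
H=np.array([[-72,-62],[-72,62],[72,62],[72,-30.]])
def fit(m,w):
    m=np.array(m,float);w=np.array(w)[:,:2];a=m-m.mean(0);b=w-w.mean(0)
    th=np.arctan2((a[:,0]*b[:,1]-a[:,1]*b[:,0]).sum(),(a*b).sum())
    R=np.array([[np.cos(th),-np.sin(th)],[np.sin(th),np.cos(th)]])
    t=w.mean(0)-R@m.mean(0); return t,th,np.linalg.norm(m@R.T+t-w,axis=1)
E
python3 - <<'E'
from h import *
im=cv2.imread("pics/top0raw.png"); c=calibration("top")
f=lambda P,x0,y0:(np.array(P)+.5)/6-.5+[x0,y0]
# order A,B,C,D : A=-x,-y (bottom right), B bottom left, C top left, D top right
v=f([[338,355],[80,351],[86,58],[274,62]],230,150)
k=f([[673-396,393],[440-396,317],[520-396,53],[692-396,108]],320,155)
print("vent",fit(H,world("top",v,95,c)));print("cover",fit(H,world("top",k,5,c)))
# packs: non-mat dark region in mat area
hsv=im[165:192,145:205].astype(int).mean(2)
g=im.mean(2)
roi=np.zeros(g.shape,np.uint8); roi[162:190,147:203]=((g[162:190,147:203]<70)|(g[162:190,147:203]>160))*255
cs=cv2.findContours(cv2.morphologyEx(roi,3,np.ones((3,3))),0,2)[0]
for q in cs:
    if cv2.contourArea(q)>40:
        r=cv2.minAreaRect(q);w=world("top",cv2.boxPoints(r),45,c);print("dark",r,w.mean(0).round(),[(np.linalg.norm(w[i+1]-w[i]).round(),np.degrees(np.arctan2(*(w[i+1]-w[i])[[1,0]])).round()) for i in(0,1)])
roi=np.zeros(g.shape,np.uint8); roi[162:190,147:203]=(g[162:190,147:203]>170)*255
for q in cv2.findContours(roi,0,2)[0]:
    if cv2.contourArea(q)>10:
        r=cv2.minAreaRect(q);w=world("top",cv2.boxPoints(r),45,c);print("label",w.mean(0).round(),[(np.linalg.norm(w[i+1]-w[i]).round(),np.degrees(np.arctan2(*(w[i+1]-w[i])[[1,0]])).round()) for i in(0,1)])
E
```

```text
vent (array([479.79607193, -20.95003487]), np.float64(0.005636631679927567), array([0.6811172 , 0.58190704, 0.45510901, 0.90959613]))
cover (array([ 474.52899786, -294.93391914]), np.float64(-0.29342852477272113), array([0.25597148, 0.15182777, 0.42579813, 0.21743096]))
dark ((188.80001831054688, 176.89999389648438), (11.737972259521484, 17.39482879638672), 8.13010311126709) [503. 207.  45.] [(np.float64(53.0), np.float64(-6.0)), (np.float64(36.0), np.float64(-97.0))]
dark ((157.20590209960938, 175.17648315429688), (12.611851692199707, 17.220029830932617), 14.03624439239502) [506. 302.  45.] [(np.float64(52.0), np.float64(-11.0)), (np.float64(38.0), np.float64(-103.0))]
label [508. 212.  45.] [(np.float64(34.0), np.float64(-7.0)), (np.float64(23.0), np.float64(-98.0))]
label [511. 309.  45.] [(np.float64(35.0), np.float64(-11.0)), (np.float64(23.0), np.float64(-103.0))]
```

```bash
cat >> h.py <<'E'
from scipy.spatial.transform import Rotation as Ro
def inc(x,y,z,yaw,s=None):
    s=s or observe(); R=Ro.from_euler('xyz',s['tool_rot']); T=Ro.from_euler('xyz',[np.pi,0,yaw])
    d=R.inv().apply(np.array([x,y,z])-s['tool_pos'])/10; r=(R.inv()*T).as_rotvec()
    print("inc cm",d.round(2),"rot",r.round(3),"at",s['tool_pos'].round(1),s['tool_rot'].round(3),"t",round(s['t'],2),"w",round(s['gripper_width'],1),"gf",round(s['grasp_force'],1),"F",s['ft_force'].round(1))
E
python3 - <<'E'
from h import *
inc(508,260,231,np.pi/2-.15)
E
```

```text
inc cm [-33.81 -16.45  -0.07] rot [-2.000e-03  1.000e-03  1.257e+00] at [279.2 558.3 230.1] [-3.139 -0.     2.678] t 0.1 w 85.5 gf 0.0 F [-0.4  0.2  0.3]
```

>>> drive_tool:
  increments: "-3.4 -1.6 0 0 0 0.13 8.5; -6.8 -3.3 0 0 0 0.25 8.5; -10.1 -4.9 0 0 0 0.38 8.5; -13.5 -6.6 0 0 0 0.5 8.5; -16.9 -8.2 0 0 0 0.63 8.5"

```text
t: 0.6
tool_pos: [394.3, 408.5, 230.7]
tool_rot: [-3.141, 0.0, 2.043]
ft_force: [-0.3, -0.1, -0.2]
gripper_width: 84.8
grasp_force: 0.0
```

```bash
python3 -c "
from h import *
inc(508,260,231,np.pi/2-.15)"
```

```text
inc cm [-18.4    3.37  -0.03] rot [-0.001  0.001  0.622] at [394.3 408.5 230.7] [-3.141  0.     2.043] t 0.6 w 84.8 gf 0.0 F [-0.3 -0.1 -0.2]
```

>>> drive_tool:
  increments: "-4.6 0.9 0 0 0 0.15 8.5; -9.2 1.7 0 0 0 0.3 8.5; -13.8 2.6 0 0 0 0.45 8.5; -18.4 3.4 0 0 0 0.6 8.5; -18.4 3.4 0 0 0 0.62 8.5"

```text
t: 1.1
tool_pos: [511.6, 257.6, 230.9]
tool_rot: [3.14, 0.002, 1.419]
ft_force: [-0.6, 0.3, -0.1]
gripper_width: 84.9
grasp_force: 0.0
```

```bash
python3 -c "
from h import *
s=observe();c=calibration('wrist');im=snapshot('wrist');print(c)
inc(508,212,60,np.pi/2-.12,s)
import pickle;pickle.dump(c,open('w1.pkl','wb'));cv2.imwrite('pics/w1raw.png',im);cv2.imwrite('pics/w1.png',cv2.resize(im,(800,600),interpolation=cv2.INTER_CUBIC))"
```

```text
{'fx': 297.3186396354542, 'fy': 297.3186396354542, 'cx': 254.79416214967648, 'cy': 192.79153862535298, 'R': array([[ 9.88636249e-01, -1.50324826e-01,  9.01754131e-04],
       [-1.44404129e-01, -9.47996338e-01,  2.83637780e-01],
       [-4.17829404e-02, -2.80544808e-01, -9.58931070e-01]]), 't': array([-467.75588672,  280.2856823 ,  471.72754542])}
inc cm [-4.52  0.31 17.1 ] rot [ 0.001  0.002 -0.032] at [511.6 257.6 230.9] [3.140e+00 2.000e-03 1.419e+00] t 1.1 w 84.9 gf 0.0 F [-0.6  0.3 -0.1]
```

View pics/w1.png

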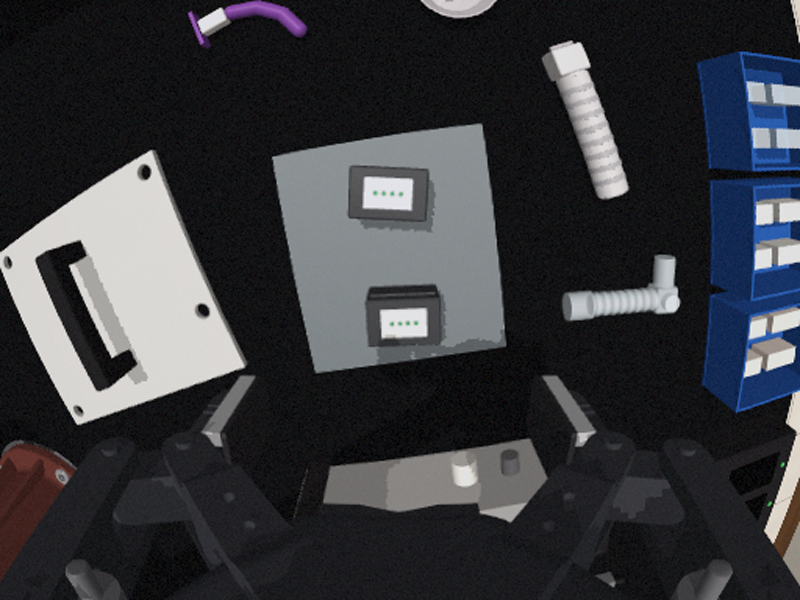

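The wrist picture shows both packs with labels at (388,193) and (404,323), and the mat between them. I measure the label centres and yaws at z=45.

```bash
python3 - <<'E'
from h import *
import pickle
c=pickle.load(open('w1.pkl','rb'));g=cv2.imread('pics/w1raw.png').mean(2)
b=np.zeros(g.shape,np.uint8);b[100:225,200:300]=(g[100:225,200:300]>165)*255
for q in cv2.findContours(b,0,2)[0]:
    if cv2.contourArea(q)<100: continue
    r=cv2.minAreaRect(q);w=world("wrist",cv2.boxPoints(r),45,c);print(np.array(r[0])*1.5625,w.mean(0).round(1),[(np.linalg.norm(w[i+1]-w[i]).round(1),np.degrees(np.arctan2(*(w[i+1]-w[i])[[1,0]])).round(1)) for i in(0,1)])
# outlines of pack tops (manual, 800px)
for P in ([[353,167],[428,170],[428,221],[349,216]],[[368,299],[440,297],[441,346],[369,347]]):
    w=world("wrist",(np.array(P)+.5)/1.5625-.5,45,c);print(w.mean(0).round(1),[np.linalg.norm(w[i]-w[i-1]).round(1) for i in range(4)],np.degrees(np.arctan2(*((w[1]-w[0])+(w[2]-w[3]))[[1,0]])).round(1))
E
```

```text
[402.34375 321.875  ] [509.  215.2  45. ] [(np.float64(33.6), np.float64(-8.7)), (np.float64(22.3), np.float64(-97.6))]
[387.18705177 192.66444445] [512.7 311.4  45. ] [(np.float64(22.2), np.float64(77.8)), (np.float64(33.9), np.float64(-11.9))]
[514.  310.9  45. ] [np.float64(35.0), np.float64(52.4), np.float64(36.3), np.float64(56.1)] -11.8
[510.4 214.7  45. ] [np.float64(38.1), np.float64(53.1), np.float64(38.9), np.float64(54.9)] -7.4
```

```bash
python3 -c "
from h import *
inc(509,214,80,np.pi/2-.14)"
```

```text
inc cm [-4.53  0.6  15.07] rot [-0.001  0.001 -0.009] at [509.9 259.8 230.7] [-3.141e+00  1.000e-03  1.422e+00] t 1.15 w 85.1 gf 0.0 F [-0.9  0.6  0.1]
```

>>> drive_tool:
  increments: "-1.5 0.2 4 0 0 0 8.5; -3 0.4 8 0 0 -0.01 8.5; -4.5 0.6 12 0 0 -0.01 8.5; -4.5 0.6 15 0 0 -0.01 8.5; -4.5 0.6 15 0 0 -0.01 8.5"

```text
t: 1.65
tool_pos: [502.4, 216.1, 75.7]
tool_rot: [-3.13, 0.004, 1.439]
ft_force: [-1.1, -0.3, -1.4]
gripper_width: 85.2
grasp_force: 0.0
```

```bash
python3 -c "
from h import *
inc(509,214,17,np.pi/2-.14)"
```

```text
inc cm [-0.1   0.75  5.86] rot [-0.012  0.005  0.009] at [502.4 216.1  75.7] [-3.13   0.004  1.439] t 1.65 w 85.2 gf 0.0 F [-1.1 -0.3 -1.4]
```

>>> drive_tool:
  increments: "0 0 0 0 0 0 8.5; 0 0 0 0 0 0 8.5"

```text
t: 1.85
tool_pos: [509.9, 218.2, 83.6]
tool_rot: [3.138, -0.002, 1.439]
ft_force: [-0.3, 0.7, 0.6]
gripper_width: 85.0
grasp_force: 0.0
```

```bash
python3 -c "
from h import *
inc(509,214,17,np.pi/2-.14)"
```

```text
inc cm [-0.44 -0.06  6.66] rot [ 0.004 -0.002  0.009] at [509.9 218.2  83.6] [ 3.138e+00 -2.000e-03  1.439e+00] t 1.85 w 85.0 gf 0.0 F [-0.3  0.7  0.6]
```

```bash
cat >> h.py <<'E'
def cmd(moves,p=(279.578,558.995,231.3),rot=(np.pi,0,0.995+.112+np.pi/2)):
    p=np.array(p,float);R=Ro.from_euler('xyz',rot)
    for m in moves: p=p+R.apply(np.array(m[:3])*10);R=R*Ro.from_rotvec(m[3:])
    return p,R
def nxt(x,y,z,yaw):
    L=[eval(l) for l in open('log.txt')]
    p,R=cmd(L);T=Ro.from_euler('xyz',[np.pi,0,yaw]);s=observe()
    print("cmd",p.round(1),R.as_euler('xyz').round(3),"inc",(R.inv().apply(np.array([x,y,z])-p)/10).round(2),(R.inv()*T).as_rotvec().round(3),"| meas",s['tool_pos'].round(1),s['tool_rot'].round(3),"t",round(s['t'],2),"w",round(s['gripper_width'],1),"gf",round(s['grasp_force'],1),"F",s['ft_force'].round(1))
E
cat > log.txt <<'E'
-16.9,-8.2,0,0,0,0.63
-18.4,3.4,0,0,0,0.62
-4.5,.6,15,0,0,-.01
E
python3 -c "
from h import *
nxt(509,214,17,np.pi/2-.14)"
```

```text
cmd [508.3 216.8  81.3] [3.142 0.    1.438] inc [-0.27  0.11  6.43] [-0.    -0.     0.007] | meas [509.9 218.2  83.6] [ 3.138e+00 -2.000e-03  1.439e+00] t 1.85 w 85.0 gf 0.0 F [-0.3  0.7  0.6]
```

Dead reckoning is consistent with the measured pose, so I descend gently and close.

>>> drive_tool:
  increments: "-0.3 0.1 1.6 0 0 0 8.5; -0.3 0.1 3.2 0 0 0 8.5; -0.3 0.1 4.6 0 0 0 8.5; -0.3 0.1 5.7 0 0 0 8.5; -0.3 0.1 6.4 0 0 0 8.5"

```text
t: 2.35
tool_pos: [509.0, 214.0, 17.1]
tool_rot: [3.141, -0.0, 1.438]
ft_force: [0.4, 0.2, -0.1]
gripper_width: 84.9
grasp_force: 0.0
```

>>> drive_tool:
  increments: "0 0 0 0 0 0 8.5; 0 0 0 0 0 0 8.5; 0 0 0 0 0 0 7; 0 0 0 0 0 0 6; 0 0 0 0 0 0 5"

```text
t: 2.85
tool_pos: [510.0, 214.0, 18.5]
tool_rot: [3.14, -0.001, 1.438]
ft_force: [-0.1, 0.5, -1.2]
gripper_width: 55.0
grasp_force: 64.4
```

>>> drive_tool:
  increments: "0 0 0 0 0 0 5; 0 0 0 0 0 0 4.5; 0 0 0 0 0 0 4.5; 0 0 0 0 0 0 4.5; 0 0 0 0 0 0 4.5"

```text
t: 3.35
tool_pos: [509.9, 214.0, 18.3]
tool_rot: [3.14, -0.001, 1.438]
ft_force: [-0.4, 0.2, 5.0]
gripper_width: 54.9
grasp_force: 65.3
```

>>> drive_tool:
  increments: "0 0 -1 0 0 0 4.5; 0 0 -4 0 0 0 4.5; 0 0 -8 0 0 0 4.5; 0 0 -12 0 0 0 4.5; 0 0 -14 0 0 0 4.5"

```text
t: 3.85
tool_pos: [510.1, 214.1, 160.9]
tool_rot: [3.137, -0.002, 1.438]
ft_force: [0.5, -0.2, -1.3]
gripper_width: 55.1
grasp_force: 64.7
```

```bash
cat >> log.txt <<'E'
-.3,.1,6.4,0,0,0
0,0,-14,0,0,0
E
python3 -c "
from h import *
nxt(480,-47,157,np.pi/2+.006)"
```

```text
cmd [508.8 213.7 157.3] [3.142 0.    1.438] inc [-26.22   0.6    0.03] [-0.    -0.    -0.139] | meas [510.1 214.1 160.9] [ 3.137e+00 -2.000e-03  1.438e+00] t 3.85 w 55.1 gf 64.7 F [ 0.5 -0.2 -1.3]
```

>>> drive_tool:
  increments: "-1.5 0 0 0 0 0 4.5; -4 0.1 0 0 0 0 4.5; -7 0.2 0 0 0 0 4.5; -10 0.2 0 0 0 0 4.5; -13 0.3 0 0 0 0 4.5"

```text
t: 4.35
tool_pos: [491.5, 82.4, 154.4]
tool_rot: [-3.136, 0.002, 1.438]
ft_force: [0.6, -1.1, -1.8]
gripper_width: 54.9
grasp_force: 64.6
```

>>> drive_tool:
  increments: "-3.5 0 0 0 0 -0.04 4.5; -7 0.1 0 0 0 -0.08 4.5; -10 0.2 0 0 0 -0.12 4.5; -12.2 0.3 0 0 0 -0.14 4.5; -13.2 0.3 0 0 0 -0.14 4.5"

```text
t: 4.85
tool_pos: [477.3, -48.7, 154.8]
tool_rot: [-3.137, -0.0, 1.575]
ft_force: [-0.0, -0.9, -2.4]
gripper_width: 54.9
grasp_force: 64.5
```

>>> drive_tool:
  increments: "0 0 0 0 0 0 4.5; 0 0 0 0 0 0 4.5; 0 0 0 0 0 0 4.5; 0 0 0 0 0 0 4.5"

```text
t: 5.25
tool_pos: [480.0, -45.8, 157.1]
tool_rot: [-3.141, -0.0, 1.579]
ft_force: [-0.5, -0.1, -2.1]
gripper_width: 54.7
grasp_force: 64.5
```

```bash
cat >> log.txt <<'E'
-13,.3,0,0,0,0
-13.2,.3,0,0,0,-.14
E
python3 -c "
from h import *
s=observe();c=calibration('wrist');im=snapshot('wrist')
nxt(480,-47,157,np.pi/2+.006)
import pickle;pickle.dump(c,open('w2.pkl','wb'));cv2.imwrite('pics/w2raw.png',im);cv2.imwrite('pics/w2.png',cv2.resize(im,(800,600),interpolation=cv2.INTER_CUBIC))"
```

```text
cmd [480.  -46.8 157.3] [ 3.142 -0.     1.578] inc [-0.02 -0.    0.03] [-0.    -0.     0.001] | meas [480.1 -45.9 157.3] [-3.142 -0.     1.579] t 5.3 w 54.8 gf 64.5 F [-0.7  0.5 -1.7]
```

View pics/w2.png

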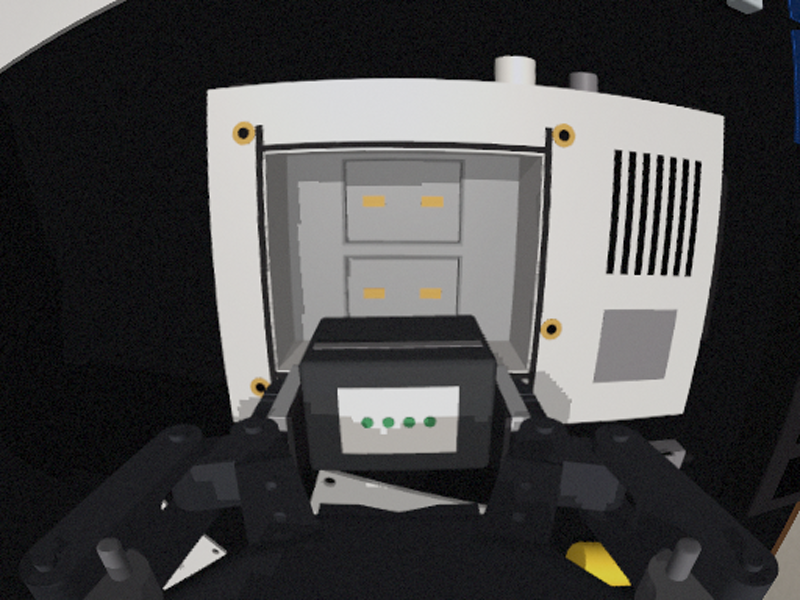

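Over the bay, in wrist pixels: inserts B (243,133), C (564,135), D (551,329) and A (260,386). The held pack's label is centred at (399,420), and its bottom front edge runs from (322,318) to (474,317). I compare the pack with the seat as seen by the same camera.

```bash
python3 - <<'E'
from h import *
import pickle
c=pickle.load(open('w2.pkl','rb'));f=lambda P:(np.array(P,float)+.5)/1.5625-.5
t,th,e=fit(H,world("wrist",f([[260,386],[243,133],[564,135],[551,329]]),95,c));print("vent",t,th,e)
R=np.array([[np.cos(th),-np.sin(th)],[np.sin(th),np.cos(th)]])
print("seats",t+R@[0,-26],t+R@[0,26])
print("pocket2 corners floor z53",world("wrist",f([[345,160],[461,159],[461,242],[346,242]]),53,c).round(1))
im=cv2.imread('pics/w2raw.png').astype(int);b=np.zeros(im.shape[:2],np.uint8);r=im[240:300,205:305];b[240:300,205:305]=(r.mean(2)>120)*255
w=world("wrist",f([[337,388],[459,387],[457,452],[342,453]]),185,c);print("label",w.mean(0).round(1),[np.linalg.norm(w[i]-w[i-1]).round(1) for i in range(4)])
w=world("wrist",f([[322,318],[474,317]]),143,c);print("bottom front",w.round(1))
E
```

```text
vent [482.17490355 -18.56612577] 0.0037161284338144526 [0.32776278 0.34763925 0.12755973 0.14421458]
seats [482.27152267 -44.56594625] [482.07828444   7.4336947 ]
pocket2 corners floor z53 [[451.5  29.7  53. ]
 [512.4  30.9  53. ]
 [513.7 -13.7  53. ]
 [451.7 -14.4  53. ]]
label [480.4 -44.7 185. ] [np.float64(22.0), np.float64(33.8), np.float64(22.0), np.float64(34.2)]
bottom front [[452.7 -27.6 143. ]
 [507.2 -26.7 143. ]]
```

>>> drive_tool:
  increments: "0.1 0.2 2 0 0 0 4.5; 0.1 0.2 4.2 0 0 0 4.5; 0.1 0.2 6.4 0 0 0 4.5; 0.1 0.2 7.8 0 0 0 4.5; 0.1 0.2 8.5 0 0 0 4.5"

```text
t: 5.8
tool_pos: [481.1, -45.1, 70.8]
tool_rot: [-3.139, -0.001, 1.578]
ft_force: [-0.3, -0.0, -1.4]
gripper_width: 54.9
grasp_force: 64.7
```

>>> drive_tool:
  increments: "0 0 0 0 0 0 4.5; 0 0 0.2 0 0 0 4.5; 0 0 0.4 0 0 0 4.5; 0 0 0.6 0 0 0 4.5; 0 0 0.7 0 0 0 4.5"

```text
t: 6.3
tool_pos: [482.3, -45.9, 65.6]
tool_rot: [3.141, 0.0, 1.578]
ft_force: [0.2, -0.2, -0.6]
gripper_width: 54.9
grasp_force: 64.7
```

>>> drive_tool:
  increments: "0 0 0.1 0 0 0 4.5; 0 0 0.3 0 0 0 4.5; 0 0 0.4 0 0 0 4.5; 0 0 0.5 0 0 0 4.5; 0 0 0.5 0 0 0 4.5"

```text
t: 6.8
tool_pos: [482.1, -45.8, 60.3]
tool_rot: [3.141, 0.0, 1.578]
ft_force: [0.1, -0.3, -2.0]
gripper_width: 54.9
grasp_force: 64.6
```

>>> drive_tool:
  increments: "0 0 0.05 0 0 0 4.5; 0 0 0.1 0 0 0 4.5; 0 0 0.1 0 0 0 4.5"

```text
t: 7.1
tool_pos: [482.2, -45.8, 60.3]
tool_rot: [-3.141, 0.0, 1.578]
ft_force: [-2.5, 0.3, 6.5]
gripper_width: 54.9
grasp_force: 65.6
```

>>> drive_tool:
  increments: "0 0 0 0 0 0 6; 0 0 0 0 0 0 6.8; 0 0 0 0 0 0 7; 0 0 0 0 0 0 7; 0 0 0 0 0 0 7"

```text
t: 7.6
tool_pos: [482.0, -45.8, 59.2]
tool_rot: [-3.142, -0.0, 1.578]
ft_force: [-0.2, -0.1, -0.2]
gripper_width: 69.7
grasp_force: 0.0
```

>>> drive_tool:
  increments: "0 0 -1 0 0 0 7; 0 0 -4 0 0 0 7; 0 0 -8 0 0 0 7; 0 0 -11 0 0 0 7; 0 0 -12 0 0 0 7"

```text
t: 8.1
tool_pos: [484.9, -46.4, 184.1]
tool_rot: [3.133, 0.002, 1.578]
ft_force: [-0.0, -0.9, 0.1]
gripper_width: 69.9
grasp_force: 0.0
```

```bash
cat >> log.txt <<'E'
.1,.2,8.5,0,0,0
0,0,.7,0,0,0
0,0,.5,0,0,0
0,0,.1,0,0,0
0,0,-12,0,0,0
E
python3 -c "
from h import *
nxt(512,310,180,np.pi/2-.206)"
```

```text
cmd [482.  -45.8 179.3] [ 3.142 -0.     1.578] inc [35.55  3.24 -0.07] [-0.    -0.     0.213] | meas [484.9 -46.4 184.1] [3.133e+00 2.000e-03 1.578e+00] t 8.1 w 69.9 gf 0.0 F [-0.  -0.9  0.1]
```

>>> drive_tool:
  increments: "1.5 0.1 0 0 0 0 8.5; 5 0.4 0 0 0 0 8.5; 9.5 0.8 0 0 0 0 8.5; 14 1.2 0 0 0 0 8.5; 18 1.6 0 0 0 0 8.5"

```text
t: 8.6
tool_pos: [496.0, 136.1, 178.6]
tool_rot: [-3.14, -0.0, 1.578]
ft_force: [0.1, -0.7, -0.2]
gripper_width: 84.8
grasp_force: 0.0
```

>>> drive_tool:
  increments: "4.5 0.4 0 0 0 0.05 8.5; 9 0.8 2 0 0 0.1 8.5; 13 1.2 4 0 0 0.15 8.5; 16.6 1.5 6 0 0 0.2 8.5; 17.6 1.7 7 0 0 0.21 8.5"

```text
t: 9.1
tool_pos: [510.5, 313.0, 106.3]
tool_rot: [-3.138, 0.001, 1.37]
ft_force: [-0.2, 0.6, -0.2]
gripper_width: 84.7
grasp_force: 0.0
```

>>> drive_tool:
  increments: "0 0 1 0 0 0 8.5; 0 0 1.5 0 0 0 8.5; 0 0 2 0 0 0 8.5; 0 0 2 0 0 0 8.5; 0 0 2 0 0 0 8.5"

```text
t: 9.6
tool_pos: [513.1, 309.6, 89.9]
tool_rot: [3.141, -0.0, 1.366]
ft_force: [-0.3, 0.1, 0.6]
gripper_width: 85.1
grasp_force: 0.0
```

```bash
cat >> log.txt <<'E'
18,1.6,0,0,0,0
17.6,1.7,7,0,0,.21
0,0,2,0,0,0
E
python3 -c "
from h import *
nxt(512.5,310.5,17.3,np.pi/2-.206)"
```

```text
cmd [512.5 310.5  89.3] [ 3.142 -0.     1.368] inc [ 0.   -0.01  7.2 ] [-0.    -0.     0.003] | meas [513.1 309.6  89.9] [ 3.141 -0.     1.366] t 9.6 w 85.1 gf 0.0 F [-0.3  0.1  0.6]
```

>>> drive_tool:
  increments: "0 0 1.8 0 0 0 8.5; 0 0 3.6 0 0 0 8.5; 0 0 5.2 0 0 0 8.5; 0 0 6.5 0 0 0 8.5; 0 0 7.2 0 0 0 8.5"

```text
t: 10.1
tool_pos: [511.9, 310.0, 15.9]
tool_rot: [-3.14, 0.001, 1.368]
ft_force: [0.0, -0.1, -0.5]
gripper_width: 84.8
grasp_force: 0.0
```

>>> drive_tool:
  increments: "0 0 0 0 0 0 8.5; 0 0 0 0 0 0 8.5; 0 0 0 0 0 0 7; 0 0 0 0 0 0 6; 0 0 0 0 0 0 5"

```text
t: 10.6
tool_pos: [513.7, 311.1, 18.7]
tool_rot: [3.139, -0.002, 1.368]
ft_force: [-0.4, 0.4, -0.7]
gripper_width: 55.0
grasp_force: 65.4
```

>>> drive_tool:
  increments: "0 0 0 0 0 0 5; 0 0 0 0 0 0 4.5; 0 0 0 0 0 0 4.5; 0 0 0 0 0 0 4.5"

```text
t: 11.0
tool_pos: [513.6, 311.0, 18.5]
tool_rot: [3.14, -0.001, 1.368]
ft_force: [-0.1, 0.7, 5.4]
gripper_width: 55.2
grasp_force: 66.2
```

>>> drive_tool:
  increments: "0 0 -1 0 0 0 4.5; 0 0 -4 0 0 0 4.5; 0 0 -8 0 0 0 4.5; 0 0 -12 0 0 0 4.5; 0 0 -14 0 0 0 4.5"

```text
t: 11.5
tool_pos: [513.7, 311.0, 161.1]
tool_rot: [3.138, -0.003, 1.368]
ft_force: [0.3, 0.8, -0.5]
gripper_width: 54.9
grasp_force: 65.6
```

```bash
cat >> log.txt <<'E'
0,0,7.2,0,0,0
0,0,-14,0,0,0
E
python3 -c "
from h import *
nxt(482,6.2,157,np.pi/2+.006)"
```

```text
cmd [512.5 310.5 157.3] [ 3.142 -0.     1.368] inc [-3.042e+01  3.140e+00  3.000e-02] [-0.    -0.    -0.209] | meas [513.7 311.  161.1] [ 3.138e+00 -3.000e-03  1.368e+00] t 11.5 w 54.9 gf 65.6 F [ 0.3  0.8 -0.5]
```

>>> drive_tool:
  increments: "-1.5 0.2 0 0 0 0 4.5; -4.5 0.5 0 0 0 0 4.5; -8 0.8 0 0 0 0 4.5; -12 1.2 0 0 0 0 4.5; -15.5 1.6 0 0 0 0 4.5"

```text
t: 12.0
tool_pos: [493.8, 152.6, 154.2]
tool_rot: [-3.136, 0.003, 1.368]
ft_force: [-0.7, 0.8, -1.7]
gripper_width: 54.7
grasp_force: 65.6
```

>>> drive_tool:
  increments: "-4 0.4 0 0 0 -0.06 4.5; -8 0.8 0 0 0 -0.12 4.5; -11.5 1.2 0 0 0 -0.17 4.5; -14 1.4 0 0 0 -0.21 4.5; -14.9 1.5 0 0 0 -0.21 4.5"

```text
t: 12.5
tool_pos: [478.5, 3.9, 154.6]
tool_rot: [-3.136, 0.0, 1.575]
ft_force: [-0.2, 0.3, -1.1]
gripper_width: 54.9
grasp_force: 65.5
```

>>> drive_tool:
  increments: "0 0 0 0 0 0 4.5; 0 0 0 0 0 0 4.5; 0 0 0 0 0 0 4.5; 0 0 0 0 0 0 4.5"

```text
t: 12.9
tool_pos: [481.6, 7.4, 157.1]
tool_rot: [-3.141, -0.0, 1.579]
ft_force: [0.4, 1.4, -1.3]
gripper_width: 54.9
grasp_force: 65.5
```

```bash
cat >> log.txt <<'E'
-15.5,1.6,0,0,0,0
-14.9,1.5,0,0,0,-.21
E
python3 -c "
from h import *
s=observe();c=calibration('wrist');im=snapshot('wrist')
nxt(482,6.2,157,np.pi/2+.006)
import pickle;pickle.dump(c,open('w3.pkl','wb'));cv2.imwrite('pics/w3raw.png',im);cv2.imwrite('pics/w3.png',cv2.resize(im,(800,600),interpolation=cv2.INTER_CUBIC))"
```

```text
cmd [481.6   6.4 157.3] [3.142 0.    1.578] inc [-0.03  0.04  0.03] [-0.    -0.     0.001] | meas [481.6   7.4 157.2] [-3.141 -0.     1.579] t 12.95 w 55.1 gf 65.5 F [ 0.4 -0.3 -1.2]
```

View pics/w3.png

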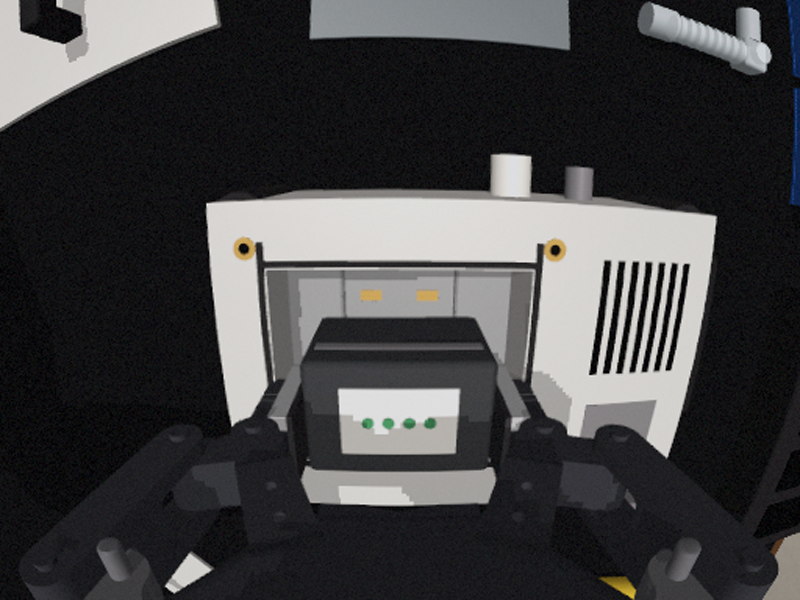

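Held pack: label (399,421) and bottom edge (322,318). That is the same in-hand position as pack 1, so the same offset applies.

>>> drive_tool:
  increments: "0 0 2 0 0 0 4.5; 0 0 4.2 0 0 0 4.5; 0 0 6.4 0 0 0 4.5; 0 0 7.8 0 0 0 4.5; 0 0 8.5 0 0 0 4.5"

```text
t: 13.45
tool_pos: [480.7, 7.0, 70.9]
tool_rot: [-3.139, -0.0, 1.579]
ft_force: [0.4, 0.2, -1.2]
gripper_width: 55.1
grasp_force: 65.6
```

>>> drive_tool:
  increments: "0 0 0 0 0 0 4.5; 0 0 0.2 0 0 0 4.5; 0 0 0.4 0 0 0 4.5; 0 0 0.6 0 0 0 4.5; 0 0 0.7 0 0 0 4.5"

```text
t: 13.95
tool_pos: [481.9, 6.4, 65.6]
tool_rot: [3.141, 0.0, 1.578]
ft_force: [-0.6, 0.4, -1.2]
gripper_width: 55.2
grasp_force: 65.6
```

>>> drive_tool:
  increments: "0 0 0.1 0 0 0 4.5; 0 0 0.3 0 0 0 4.5; 0 0 0.4 0 0 0 4.5; 0 0 0.5 0 0 0 4.5; 0 0 0.5 0 0 0 4.5"

```text
t: 14.45
tool_pos: [481.7, 6.4, 60.5]
tool_rot: [-3.141, 0.0, 1.578]
ft_force: [-0.6, -0.1, 0.9]
gripper_width: 54.9
grasp_force: 65.6
```

>>> drive_tool:
  increments: "0 0 0.05 0 0 0 4.5; 0 0 0.1 0 0 0 4.5; 0 0 0.1 0 0 0 4.5"

```text
t: 14.75
tool_pos: [481.7, 6.4, 60.4]
tool_rot: [-3.141, 0.0, 1.578]
ft_force: [-4.2, 0.9, 8.5]
gripper_width: 54.2
grasp_force: 66.8
```

>>> drive_tool:
  increments: "0 0 0 0 0 0 6; 0 0 0 0 0 0 6.8; 0 0 0 0 0 0 7; 0 0 0 0 0 0 7; 0 0 0 0 0 0 7"

```text
t: 15.25
tool_pos: [481.6, 6.4, 59.2]
tool_rot: [-3.141, -0.0, 1.578]
ft_force: [-1.1, -0.2, 0.1]
gripper_width: 69.9
grasp_force: 0.0
```

>>> drive_tool:
  increments: "0 0 -1 0 0 0 7; 0 0 -4 0 0 0 7; 0 0 -8 0 0 0 7; 0 0 -12 0 0 0 7; 0 0 -15 0 0 0 7"

```text
t: 15.75
tool_pos: [482.6, 6.3, 212.9]
tool_rot: [3.138, 0.001, 1.578]
ft_force: [1.2, -0.4, 1.0]
gripper_width: 70.0
grasp_force: 0.0
```

```bash
cat >> log.txt <<'E'
0,0,8.5,0,0,0
0,0,.7,0,0,0
0,0,.5,0,0,0
0,0,.1,0,0,0
0,0,-15,0,0,0
E
python3 -c "
from h import *
nxt(475,-325,210,np.pi/2-.293)"
```

```text
cmd [481.6   6.4 209.3] [3.142 0.    1.578] inc [-33.14  -0.89  -0.07] [-0.  -0.   0.3] | meas [482.6   6.3 212.9] [3.138e+00 1.000e-03 1.578e+00] t 15.75 w 70.0 gf 0.0 F [ 1.2 -0.4  1. ]
```

Passing over the bay I also take a wrist picture to check the seated packs and measure the vent, then another over the cover.

>>> drive_tool:
  increments: "-1.5 0 0 0 0 0 6; -4.5 -0.1 0 0 0 0 6; -7.5 -0.2 0 0 0 0 6; -9 -0.2 0 0 0 0 6; -9 -0.2 0 0 0 0 6"

```text
t: 16.25
tool_pos: [480.4, -84.9, 209.9]
tool_rot: [3.141, 0.0, 1.575]
ft_force: [0.7, 1.1, -0.1]
gripper_width: 60.0
grasp_force: 0.0
```

>>> drive_tool:
  increments: "0 0 0 0 0 0 6; 0 0 0 0 0 0 6; 0 0 0 0 0 0 6; 0 0 0 0 0 0 6"

```text
t: 16.65
tool_pos: [480.2, -82.7, 209.2]
tool_rot: [-3.141, -0.0, 1.579]
ft_force: [0.1, 0.6, -0.1]
gripper_width: 59.8
grasp_force: 0.0
```

```bash
cat >> log.txt <<'E'
-9,-.2,0,0,0,0
E
cat >> h.py <<'E'
def look(k):
    import pickle
    s=observe();c=calibration('wrist');im=snapshot('wrist');pickle.dump((s,c),open(f'{k}.pkl','wb'))
    cv2.imwrite(f'pics/{k}raw.png',im);cv2.imwrite(f'pics/{k}.png',cv2.resize(im,(800,600),interpolation=cv2.INTER_CUBIC))
E
python3 -c "
from h import *
look('w4');nxt(475,-325,210,np.pi/2-.293)"
```

```text
cmd [480.3 -83.6 209.3] [3.142 0.    1.578] inc [-24.14  -0.69  -0.07] [-0.  -0.   0.3] | meas [480.2 -82.9 209.2] [-3.141 -0.     1.579] t 16.7 w 59.9 gf 0.0 F [ 1.2 -0.9 -0.9]
```

View pics/w4.png

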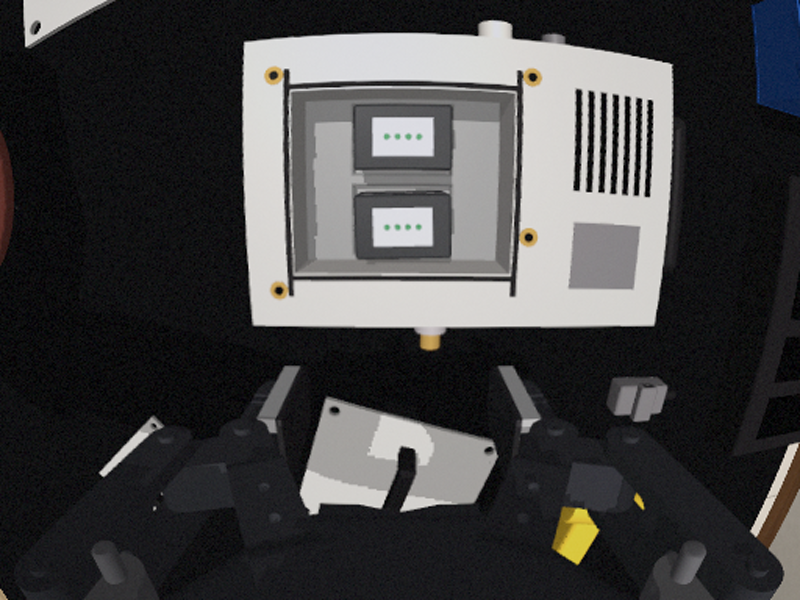

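Both packs sit squarely in the pockets, with labels at (403,136) and (403,226). The inserts are B (273,76), C (532,77), D (529,237) and A (279,290). On to the cover.

>>> drive_tool:
  increments: "-1.5 0 0 0 0 0 6; -4.5 -0.1 0 0 0 0 6; -7.5 -0.2 0 0 0 0 6; -10 -0.3 0 0 0 0 6; -12 -0.3 0 0 0 0 6"

```text
t: 17.2
tool_pos: [477.8, -206.0, 209.4]
tool_rot: [3.142, 0.001, 1.577]
ft_force: [-0.2, -0.1, -0.7]
gripper_width: 60.1
grasp_force: 0.0
```

>>> drive_tool:
  increments: "-3.5 -0.1 0 0 0 0.08 6; -7 -0.2 0 0 0 0.16 6; -10 -0.3 0 0 0 0.24 6; -12 -0.4 0 0 0 0.3 6; -12 -0.4 0 0 0 0.3 6"

```text
t: 17.7
tool_pos: [474.3, -327.2, 209.3]
tool_rot: [3.141, 0.001, 1.274]
ft_force: [0.3, -0.3, 0.4]
gripper_width: 59.9
grasp_force: 0.0
```

>>> drive_tool:
  increments: "0 0 0 0 0 0 6; 0 0 0 0 0 0 6; 0 0 0 0 0 0 6; 0 0 0 0 0 0 6; 0 0 0 0 0 0 6"

```text
t: 18.2
tool_pos: [475.1, -323.0, 209.4]
tool_rot: [3.142, -0.0, 1.279]
ft_force: [-0.7, 0.8, -0.9]
gripper_width: 60.0
grasp_force: 0.0
```

```bash
cat >> log.txt <<'E'
-12,-.3,0,0,0,0
-12,-.4,0,0,0,.3
E
python3 -c "
from h import *
import pickle
look('w5');nxt(475,-295,80,np.pi/2-.293)
s,c=pickle.load(open('w4.pkl','rb'));f=lambda P:(np.array(P,float)+.5)/1.5625-.5
print('vent',fit(H,world('wrist',f([[279,290],[273,76],[532,77],[529,237]]),95,c)))"
```

```text
cmd [ 474.9 -323.6  209.3] [3.142 0.    1.278] inc [ 2.74 -0.82 12.93] [-0. -0. -0.] | meas [ 475.1 -323.1  209.4] [3.141 0.    1.279] t 18.25 w 59.9 gf 0.0 F [ 0.7  0.2 -0. ]
vent (array([482.24389519, -18.79153531]), np.float64(0.007350281502244497), array([0.32665137, 0.23661582, 0.14246068, 0.30597987]))
```

View pics/w5.png

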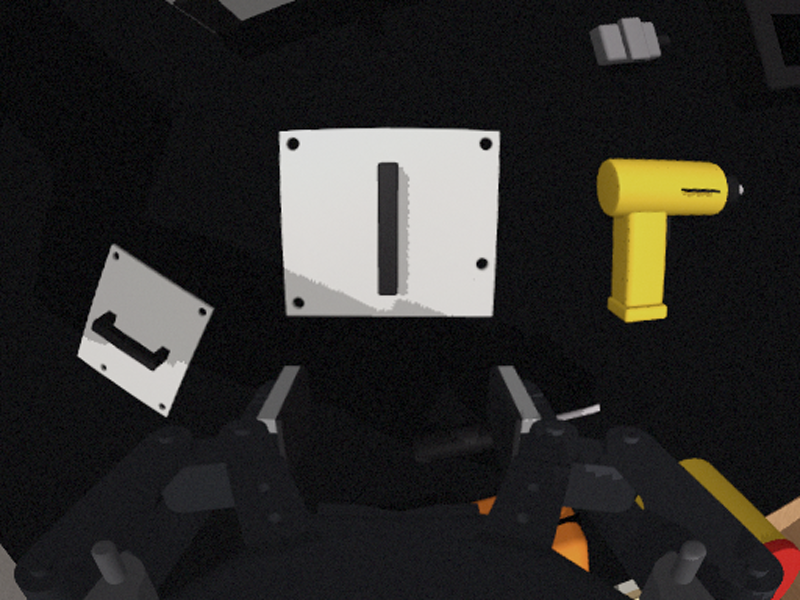

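The cover is straight ahead with holes B (293,144), C (486,144), D (482,264) and A (299,302). The handle bar runs along x≈388, from row 163 to 295.

```bash
python3 -c "
from h import *
import pickle
s,c=pickle.load(open('w5.pkl','rb'));f=lambda P:(np.array(P,float)+.5)/1.5625-.5
t,th,e=fit(H,world('wrist',f([[299,302],[293,144],[486,144],[482,264]]),5,c));print('cover',t,th,e)
print('bar',world('wrist',f([[388,163],[388,295]]),41,c).mean(0))
nxt(t[0],t[1],80,np.pi/2+th)
nxt(t[0],t[1],14.5,np.pi/2+th)"
```

```text
cover [ 477.29825805 -292.90569406] -0.2960349236520405 [1.02027899 0.4107739  0.43411219 0.4643648 ]
bar [ 477.2869279  -292.85839815   41.        ]
cmd [ 474.9 -323.6  209.3] [3.142 0.    1.278] inc [ 3.01 -0.66 12.93] [-0.    -0.     0.003] | meas [ 475.1 -323.1  209.4] [3.141 0.    1.279] t 18.25 w 59.9 gf 0.0 F [ 0.7  0.2 -0. ]
cmd [ 474.9 -323.6  209.3] [3.142 0.    1.278] inc [ 3.01 -0.66 19.48] [-0.    -0.     0.003] | meas [ 475.1 -323.1  209.4] [3.141 0.    1.279] t 18.25 w 59.9 gf 0.0 F [ 0.7  0.2 -0. ]
```

>>> drive_tool:
  increments: "1 -0.2 3 0 0 0 6; 2 -0.4 6.5 0 0 0 5; 2.9 -0.6 10 0 0 0 5; 2.9 -0.6 12 0 0 0 5; 2.9 -0.6 13 0 0 0 5"

```text
t: 18.75
tool_pos: [476.1, -292.4, 76.7]
tool_rot: [-3.137, -0.002, 1.279]
ft_force: [0.3, 0.1, -0.1]
gripper_width: 50.2
grasp_force: 0.0
```

>>> drive_tool:
  increments: "0 0 1.8 0 0 0 5; 0 0 3.5 0 0 0 5; 0 0 5 0 0 0 5; 0 0 6 0 0 0 5; 0 0 6.5 0 0 0 5"

```text
t: 19.25
tool_pos: [477.3, -294.0, 13.6]
tool_rot: [-3.141, -0.0, 1.278]
ft_force: [0.7, 0.9, 0.1]
gripper_width: 50.2
grasp_force: 0.0
```

>>> drive_tool:
  increments: "0 0 0 0 0 0 5; 0 0 0 0 0 0 5; 0 0 0 0 0 0 3.5; 0 0 0 0 0 0 2.2; 0 0 0 0 0 0 1.6"

```text
t: 19.75
tool_pos: [477.6, -294.2, 14.8]
tool_rot: [3.141, 0.0, 1.278]
ft_force: [-0.3, 0.4, 0.3]
gripper_width: 15.9
grasp_force: 0.0
```

>>> drive_tool:
  increments: "0 0 0 0 0 0 1; 0 0 0 0 0 0 0.5; 0 0 0 0 0 0 0.5; 0 0 0 0 0 0 0.5; 0 0 0 0 0 0 0.5"

```text
t: 20.25
tool_pos: [477.8, -294.3, 14.9]
tool_rot: [3.141, 0.0, 1.278]
ft_force: [-1.9, 0.3, 6.3]
gripper_width: 13.2
grasp_force: 60.7
```

```bash
cat >> log.txt <<'E'
2.9,-.6,13,0,0,0
0,0,6.5,0,0,0
E
python3 -c "
from h import *
nxt(477.3,-293,14.5,np.pi/2-.295)"
```

```text
cmd [ 477.6 -294.1   14.3] [3.142 0.    1.278] inc [ 0.1  -0.06 -0.02] [-0.    -0.     0.002] | meas [ 477.8 -294.3   14.9] [3.141 0.    1.278] t 20.25 w 13.2 gf 60.7 F [-1.9  0.3  6.3]
```

>>> drive_tool:
  increments: "0 0 -0.5 0 0 0 0.5; 0 0 -1.5 0 0 0 0.5; 0 0 -3 0 0 0 0.5; 0 0 -5 0 0 0 0.5; 0 0 -7 0 0 0 0.5"

```text
t: 20.75
tool_pos: [477.5, -294.0, 85.5]
tool_rot: [3.142, -0.0, 1.278]
ft_force: [1.4, -0.7, -2.5]
gripper_width: 12.8
grasp_force: 59.5
```

>>> drive_tool:
  increments: "0 0 -2 0 0 0 0.5; 0 0 -4.5 0 0 0 0.5; 0 0 -7 0 0 0 0.5; 0 0 -9 0 0 0 0.5; 0 0 -10 0 0 0 0.5"

```text
t: 21.25
tool_pos: [478.8, -294.9, 187.8]
tool_rot: [3.137, 0.002, 1.278]
ft_force: [0.9, 0.2, -3.1]
gripper_width: 13.1
grasp_force: 59.6
```

```bash
cat >> log.txt <<'E'
0,0,-7,0,0,0
0,0,-10,0,0,0
E
python3 -c "
from h import *
nxt(482.2,-20,184,1.577)"
```

```text
cmd [ 477.6 -294.1  184.3] [3.142 0.    1.278] inc [26.38 -7.47  0.03] [-0.    -0.    -0.299] | meas [ 478.8 -294.9  187.8] [3.137e+00 2.000e-03 1.278e+00] t 21.25 w 13.1 gf 59.6 F [ 0.9  0.2 -3.1]
```

Weight is carried (about 2.4–3 N). I move over the bay in three gentle calls.

>>> drive_tool:
  increments: "1 -0.3 0 0 0 0 0.5; 3 -0.8 0 0 0 0 0.5; 5.5 -1.6 0 0 0 0 0.5; 8 -2.3 0 0 0 0 0.5; 11 -3.1 0 0 0 0 0.5"

```text
t: 21.75
tool_pos: [478.3, -177.9, 182.5]
tool_rot: [-3.138, -0.001, 1.277]
ft_force: [0.6, 0.6, -2.7]
gripper_width: 13.0
grasp_force: 59.5
```

>>> drive_tool:
  increments: "3 -0.9 0 0 0 -0.06 0.5; 6 -1.7 0 0 0 -0.12 0.5; 9 -2.6 0 0 0 -0.18 0.5; 11.5 -3.3 0 0 0 -0.24 0.5; 13 -3.7 0 0 0 -0.3 0.5"

```text
t: 22.25
tool_pos: [479.8, -41.7, 182.4]
tool_rot: [-3.138, -0.002, 1.582]
ft_force: [-1.0, -0.2, -2.3]
gripper_width: 13.1
grasp_force: 59.5
```

>>> drive_tool:
  increments: "0.8 0 0 0 0 0 0.5; 1.5 0 0 0 0 0 0.5; 2 0 0 0 0 0 0.5; 2 0 0 0 0 0 0.5; 2 0 0 0 0 0 0.5"

```text
t: 22.75
tool_pos: [481.6, -25.2, 184.2]
tool_rot: [-3.141, 0.0, 1.577]
ft_force: [0.4, -0.2, -3.2]
gripper_width: 12.8
grasp_force: 59.5
```

>>> drive_tool:
  increments: "0 0 0 0 0 0 0.5; 0 0 0 0 0 0 0.5; 0 0 0 0 0 0 0.5; 0 0 0 0 0 0 0.5; 0 0 0 0 0 0 0.5"

```text
t: 23.25
tool_pos: [481.6, -24.8, 184.3]
tool_rot: [-3.142, 0.0, 1.578]
ft_force: [-0.0, 0.2, -2.6]
gripper_width: 13.2
grasp_force: 59.5
```

```bash
cat >> log.txt <<'E'
11,-3.1,0,0,0,0
13,-3.7,0,0,0,-.3
2,0,0,0,0,0
E
python3 -c "
from h import *
look('w6')
im=snapshot('top');cv2.imwrite('pics/t6raw.png',im);nxt(482.2,-20,130,1.577)"
```

```text
cmd [481.6 -24.7 184.3] [ 3.142 -0.     1.578] inc [0.47 0.06 5.43] [-0.    -0.     0.001] | meas [481.6 -24.7 184.3] [-3.142  0.     1.578] t 23.35 w 13.0 gf 59.5 F [ 0.9  0.4 -2.2]
```

View pics/w6.png

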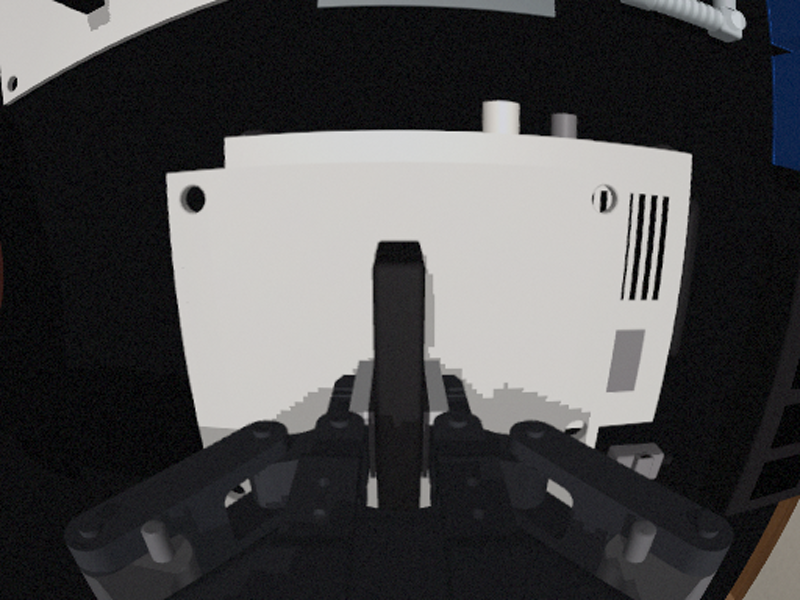

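The cover is held level with holes B (193,198), C (605,199) and D (575,430) visible, and A (238,489) partly hidden. I compute its pose in the hand.

```bash
python3 -c "
from h import *
import pickle
s,c=pickle.load(open('w6.pkl','rb'));f=lambda P:(np.array(P,float)+.5)/1.5625-.5
for z in (174.4,):
  w=world('wrist',f([[193,198],[605,199],[574,431]]),z,c)
  print('BCD',fit(H[1:],w),'BC',np.linalg.norm(w[0]-w[1]))
  print('BC only',fit(H[1:3],w[:2]))
"
```

```text
BCD (array([481.66413787, -23.37684661]), np.float64(0.002995504471823863), array([0.52104452, 0.1022661 , 0.44905852])) BC 143.52040475356944
BC only (array([482.02928919, -23.45991938]), np.float64(0.005524925020843879), array([0.23979762, 0.23979762]))
```

>>> drive_tool:
  increments: "0.2 0.05 0.8 0 0 0 0.5; 0.4 0.05 1.8 0 0 0 0.5; 0.5 0.05 2.9 0 0 0 0.5; 0.5 0.05 3.8 0 0 0 0.5; 0.5 0.05 4.4 0 0 0 0.5"

```text
t: 23.85
tool_pos: [481.1, -19.4, 138.5]
tool_rot: [-3.139, -0.0, 1.578]
ft_force: [-0.1, -0.7, -3.3]
gripper_width: 13.2
grasp_force: 59.5
```

>>> drive_tool:
  increments: "0 0 0 0 0 0 0.5; 0 0 0.4 0 0 0 0.5; 0 0 0.8 0 0 0 0.5; 0 0 1.2 0 0 0 0.5; 0 0 1.5 0 0 0 0.5"

```text
t: 24.35
tool_pos: [482.1, -19.7, 125.1]
tool_rot: [3.142, 0.0, 1.578]
ft_force: [-0.1, -0.3, -2.5]
gripper_width: 12.8
grasp_force: 59.5
```

>>> drive_tool:
  increments: "0 0 0.2 0 0 0 0.5; 0 0 0.4 0 0 0 0.5; 0 0 0.4 0 0 0 0.5; 0 0 0.4 0 0 0 0.5; 0 0 0.4 0 0 0 0.5"

```text
t: 24.85
tool_pos: [482.3, -19.7, 121.5]
tool_rot: [3.141, 0.0, 1.578]
ft_force: [0.4, 0.3, -2.6]
gripper_width: 12.8
grasp_force: 59.5
```

>>> drive_tool:
  increments: "0 0 0 0 0 0 0.5; 0 0 0 0 0 0 0.5; 0 0 0 0 0 0 0.5; 0 0 0 0 0 0 0.5; 0 0 0 0 0 0 0.5"

```text
t: 25.35
tool_pos: [482.1, -19.7, 121.3]
tool_rot: [-3.142, -0.0, 1.578]
ft_force: [-0.0, -0.4, -1.8]
gripper_width: 12.7
grasp_force: 59.5
```

```bash
cat >> log.txt <<'E'
.5,.05,4.4,0,0,0
0,0,1.5,0,0,0
0,0,.4,0,0,0
E
python3 -c "
from h import *
look('w7')
im=snapshot('top');cv2.imwrite('pics/t7raw.png',im);nxt(482.2,-20,121,1.577)
im=cv2.imread('pics/w7raw.png')
C=lambda x,y:cv2.resize(im[y-25:y+25,x-25:x+25],(400,300)if 0 else (300,300),interpolation=cv2.INTER_CUBIC)
b=cv2.resize(cv2.imread('pics/t7raw.png')[140:225,225:305],(320,340),interpolation=cv2.INTER_CUBIC)
W=cv2.resize(im[90:340,80:430],(420,300),interpolation=cv2.INTER_CUBIC)
o=np.zeros((600,780,3),np.uint8);o[:300,:300]=C(124,127);o[:300,300:600]=C(387,127);o[300:,:420]=W;o[255:595,440:760]=b;o[:300,300:600]=C(387,127)
cv2.imwrite('pics/m7.png',o)"
```

```text
cmd [482.1 -19.7 121.3] [ 3.142 -0.     1.578] inc [-0.03  0.01  0.03] [-0.    -0.     0.001] | meas [482.1 -19.7 121.3] [-3.142 -0.     1.578] t 25.45 w 12.9 gf 59.5 F [-0.8  0.4 -2.3]
```

View pics/m7.png

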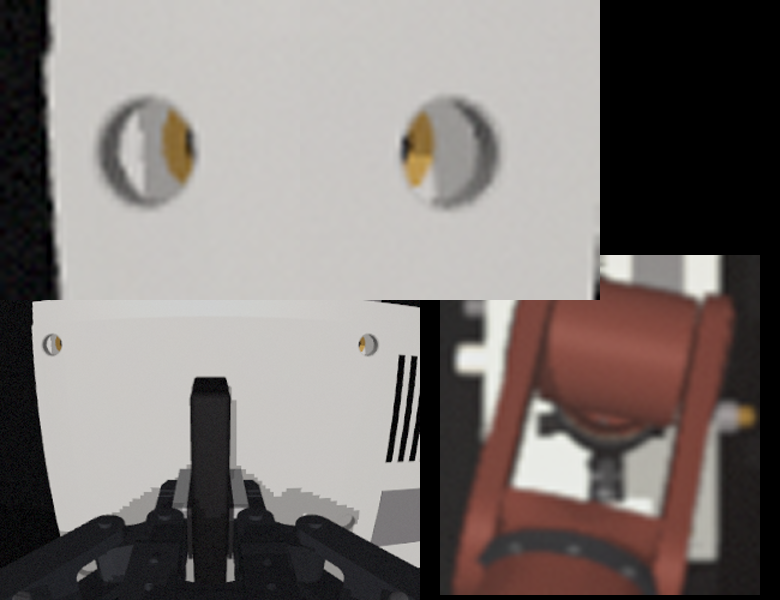

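```bash
python3 -c "
from h import *
import pickle
s,c=pickle.load(open('w7.pkl','rb'))
g=lambda P,o:(np.array(P,float)+.5)/6-.5+o
B=np.array([99,102]);C=np.array([362,102])
print('holes',world('wrist',[g([147,152],B),g([450-300,152],C)],111.4,c).round(1))
print('insert outer edges',world('wrist',[g([162,147],B),g([435-300,148],C)],95,c).round(1))
print('vent BC expected',[482.2-72,-18.7+62],[482.2+72,-18.7+62])
w=world('wrist',[g([147,152],B),g([150,152],C)],111.4,c);print(fit(H[1:3],w))
"
```

```text
holes [[410.2  43.  111.4]
 [553.6  44.2 111.4]]
insert outer edges [[404.2  42.6  95. ]
 [559.6  43.7  95. ]]
vent BC expected [410.2, 43.3] [554.2, 43.3]
(array([482.40217436, -18.39329735]), np.float64(0.007986627642363223), array([0.2935712, 0.2935712]))
```

Seen through the cover holes, the inserts line up with them to about 0.5 mm, the height is about 11 mm above the rim, and the cover is still. I hand in.

```bash
python3 -c "
from station import *
print(finish_job())"
```

```text
the job is handed in; nothing more can be done
None
```

Both packs are seated in the pockets, and the cover is held level and still about 11 mm above the rim with its holes over the inserts to within about 0.5 mm; the job is handed in, but no verdict came back.

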